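Load a block under the spring flap of a drilling jig

TASK

Load the wooden block that lies in the channel of the white drilling jig: press the jig's long dark-steel side bar down with one fingertip to hold the spring flap open, and meanwhile push the block with the other fingertip along the channel, under the raised flap, until it is fully home against the end stop. The flap must stay up clear of the block until the block is home; then take both fingers away so that the flap closes down on it. Only push the block, never pinch or lift it, and leave everything else on the bench where it is.

Things in the scene. Friction and masses are not known exactly. Their poses are not given: they have to be found in the camera images.
- jig: White-faced drilling jig, fixed. Origin on the bench top (z 0), on the channel's centre line, below the flap's front edge; x along the channel to the end stop (away from the robot), y left, z up. In mm: bed x -160 to 65, y -35 to 45, top z 10. The channel runs between low fences (inner faces y -22 and 22, 10 thick, tops z 19), open at the robot's end. End stop: face at x 50, top z 43.
- hinge (a point): Front end of the flap's hinge pin, at jig (0, 38, 46) mm; the pin runs parallel to the channel to x 50, on two steel posts (y 32 to 44). The flap is a dark steel plate 50 long (jig x 0 to 50), 4 thick, reaching from the pin over the channel to y -20; a brass drill bush stands 12 up from it. As it swings sideways, the block cannot push the closed flap open.
- flap (a joint): Flap angle (rad): 0 closed (plate droops 0.30 rad into the channel, blocking it); 0.30 plate level, where it rests flat on the loaded block; 0.8 hard stop. Above about 0.38 the block passes freely. A spring closes it: holding 0.55 takes about 4 N down on the middle of the bar's width, less when lower.
- bar (a point): Middle of the upper face of the dark steel side bar, part of the flap, left of the channel: a flat strip 205 long (jig x -155 to 50, middle -52), 36 wide, 4 thick. Pressed down anywhere along it, it raises the flap; a fingertip can slide along it. Middle in the jig frame (mm): closed y 82, z 47 (inner edge y 65, z 41, outer y 99, z 53); joint 0.35 level, y 80, z 32; joint 0.55 y 76, z 24 (inner edge y 59, z 28, outer y 94, z 20).
- block: The work piece: plain pine block 70 long (x), 40 wide, 34 high, 45 to 77 g, lying in the channel on the bed, 8 to 40 mm in front of the flap. Origin at the centre of its underside, x along the channel. Home: its far end touches the stop, 20 mm of it stand out in front of the flap, its origin is at jig x 15, z 10 (mm), its top at z 44.
- stop (a point): Foot of the end stop's face at bed height on the channel's centre line: where the middle of the block's far lower edge comes when home.
- offcut: bystander: loose wooden offcut 85 x 45 x 30, on the table to the right of the jig; NOT the work piece. Origin at its underside's centre.
- cove: bystander: white strip of moulding 120 x 22 x 24, right of the jig. Origin at its underside's centre.
- tape: bystander: roll of tape lying flat, outer diameter 90, height 25, left of the jig. Origin at its underside's centre.
- conduit_box: bystander: open metal electrical box 70 x 70 x 40, left of the jig. Origin at its underside's centre.
- stain_can: bystander: small can, diameter 70, height 75, beyond the far end of the jig. Origin at its underside's centre.
- driver: bystander: screwdriver lying on the table. Origin at its underside's centre.
- screw_box: bystander: cardboard screw box 90 x 60 x 45. Origin at its underside's centre.
Things that resemble listed ones, but are neither listed nor needed, are in the scene too. What is shaped like the block but turquoise is not meant.

How it is judged:
On the way, in this order (a step that is already met when the one before it is completed fails the run):
1. flap held open by a fingertip on the bar while the block is still in front of it (value of joint flap above 0.36 rad and contact force between the fingers and flap above 0.5 N and x of block in the frame of jig below -0.028 m), for 0.1 s.
2. with the flap still held by a finger, the block is at least 20 mm under it, being pushed by the other finger (value of joint flap above 0.31 rad and contact force between the fingers and flap above 0.5 N and contact force between the fingers and block above 0.05 N and x of block in the frame of jig above -0.015 m).
At the end, for the whole second after the job is handed in: The block lies flat in the channel, its far end within 4 mm of the end stop, and the released flap rests level on it, pressing it down (over 1 N); all at rest (x of block in the frame of jig between 0.011 and 0.019 m and z of block in the frame of jig between 0.007 and 0.013 m and angle between the x axis of block and the x axis of jig, either way round below 0.08 rad and angle between block's own z axis and vertical below 0.05 rad and contact force between flap and block above 1 N and value of joint flap between 0.24 and 0.37 rad and linear speed of block below 0.01 m/s); the robot touches nothing.
It fails at once if the flap touches the block (over 1 N) before the block is within 6 mm of home (contact force between flap and block above 1 N and x of block in the frame of jig below 0.009 m).
It fails at once if the block is lifted more than 8 mm off the bed or tipped more than 0.25 rad (z of block in the frame of jig above 0.018 m or angle between block's own z axis and vertical above 0.25 rad).
It fails at once if a bystander is moved more than 15 mm (distance of any of offcut, cove, tape, conduit_box, stain_can, driver, screw_box from where it was at the start of the episode above 0.015 m).
It also fails if it takes over 35 s, if anything falls off the work surface, if the arm or the gripper's body presses on something with over 40 N, if the wrist force passes 120 N, or if a joint passes its speed limit or range.

ROBOT

A 6-joint arm with a two-finger parallel gripper is mounted at the origin on the work surface. World frame = base frame: x ahead of the robot, y to its left, z up, the work surface at z = 0. Lengths are in m, angles in rad, forces in N, time in s.
With the tool pointing down it reaches from about 0.325 to 0.875 m from the base axis. Payload 4.4 kg.
Tool frame: the origin (TCP) lies between the finger pads; the fingertips stand robot.tip_extent ahead of it and the grasp point (between the pads) is the TCP (robot.tip_extent is the distance from the TCP to the fingertips, in m); x points along the fingers, y is the direction in which the jaws open and shut, and the axes are right-handed (so a half turn about x gives the same grasp; the last joint's range is limited). The gripper opens to 85 mm and grips with 20 to 120 N. Pads are 22 mm wide; open, the fingers measure 114 mm over their backs; the gripper's body (76 mm by 85 mm) begins 54 mm behind the grasp point. The pads swing forward as they close: fully open they stand 13 mm farther back than shut.
Start: joints at [1.149, 0.207, 1.542, -0, 1.393, -0.15], TCP at [0.154, 0.554, 0.25] pointing down, gripper open.
Joint ranges: [-2.73, 2.73], [-0.86, 2.22], [0.23, 2.46], [-1.11, 4.25], [0.08, 2.63], [-2.82, 2.82]. Speed limits (rad/s): [2.79, 2.79, 3.14, 3.14, 3.14, 3.14].

INTERFACE

Orientations are given as a unit quaternion [w, x, y, z].
In Python, from station import readout, optics, robot gives the robot as it stands.
- The arm moves only by the shell command python3 -m inch 'ROWS' [OPENING] [FORCE]. ROWS is JSON, a list of rows, each a list of 2 entries, a list of its own where there are three numbers: the shift along the tool's x, y, z in mm, then the turn, a rotation vector about the tool's x, y, z in degrees. In form: [[[tx, ty, tz], [rx, ry, rz]], ...]. A call has 1 to 20 rows; each row shifts and turns the commanded pose from where the row before left it, along the tool's axes as they then stand; what a row does not reach is not made up. A row lasts 1/8 s, in which the tool goes at most 62.5 mm and 10.7 degrees, less where a joint would pass 70% of its speed; a pose out of reach is approached as far as the arm can. A call with a gripper value outside its range is refused whole. OPENING is the finger opening in mm, from 0 to 85.4, set as the call begins (- or left out, the last holds). The fingers move at their own pace and stop on an object; FORCE is the grip in N (left out, the last holds). Time passes only in rows, so rows that do not move let the fingers close. It gives the time, the measured TCP pose, the force and the opening at its end, in the units of the state.
- readout.read_state(): the state, without advancing time (a new reading comes with each control period).
- optics.capture(name): name is "scene" or "top" or "wrist"; returns (picture, depth): 384x512x3 uint8, red, green, blue; 384x512 float32, m along the optical axis (not along the pixel's ray), 0 where there is no reading.
- optics.get_calibration(name): a dict with "fov_y" (degrees; the focal length in pixels is half the picture's height over the tangent of half this angle, whatever the lens; pixels are square), "cx", "cy" (the principal point, pixels), "dist_coeffs" ([k1, k2, p1, p2, k3] as OpenCV has them; the pictures are not rectified), "rvec" (rotation vector, rad) and "tvec" (3), from world to camera coordinates, as OpenCV has them; the wrist camera has in their place "mount" (4x4, takes a point from camera to tool coordinates, whose origin is the TCP and whose axes are the tool frame's). Camera axes: x right, y down, z forward; pixel columns grow to the right and rows downward; lengths in m; the calibration is good to about 2 mm. A picture is of the moment at which its call begins: read the wrist's pose just before it. get_calibration takes no time and is no camera call.
- robot.close_job(): hands the job in, once; it reports no verdict.
The state is a dict: "time_s": time; "qpos": joint angles; "joint_velocities": joint speeds; "effort": joint torques, N m; "tool_pos": TCP position; "eef_rot": TCP orientation; "ft_force": force on the tool from outside, world axes, zero at the start; "torque": the same for the moment, N m; "finger_gap": finger opening in m.
Only numpy, scipy, OpenCV 4.12 (cv2) and the standard library are available. Lean on these libraries where they do the work, as an engineer would, in place of code of your own. Each camera call takes 0.05 s, during which the arm holds its last target. There are 200 camera calls.

## Working session

There is one attempt and no reset: what is moved stays moved. The work goes in short steps, Python scripts to look and compute and a shell command to move; the robot and the scene stay as the last step left them, time stands still between calls to the robot, and variables do not carry over. Pictures are saved under pics/ and viewed, about 8 in all and at most 12, crops included, and the job is handed in when it is done.

```bash
ls; mkdir -p pics
cat > h.py <<'E'
import numpy as np, cv2
from station import readout, optics, robot
from scipy.spatial.transform import Rotation as R
def K(name):
    c=optics.get_calibration(name); f=192/np.tan(np.radians(c["fov_y"])/2)
    return np.array([[f,0,c["cx"]],[0,f,c["cy"]],[0,0,1]]),np.array(c["dist_coeffs"],float),c
def pose(name,st=None):  # cam->world R,t
    k,d,c=K(name)
    if "mount" in c:
        q=st["eef_rot"]; Rt=R.from_quat([q[1],q[2],q[3],q[0]]).as_matrix(); M=np.array(c["mount"])
        return Rt@M[:3,:3], Rt@M[:3,3]+np.array(st["tool_pos"])
    Rm=cv2.Rodrigues(np.array(c["rvec"],float))[0]; return Rm.T, -Rm.T@np.array(c["tvec"],float).ravel()
def rays(name,px,st=None):
    k,d,c=K(name); u=cv2.undistortPoints(np.array(px,float).reshape(-1,1,2),k,d)[:,0]
    Rw,t=pose(name,st); return t,np.c_[u,np.ones(len(u))]@Rw.T
def onz(name,px,z,st=None):
    t,r=rays(name,px,st); return t+r*((z-t[2])/r[:,2])[:,None]
def proj(name,P,st=None):
    k,d,c=K(name); Rw,t=pose(name,st); Rm=Rw.T
    return cv2.projectPoints(np.array(P,float).reshape(-1,3),cv2.Rodrigues(Rm)[0],-Rm@t,k,d)[0][:,0]
def depthpt(name,px,dep,st=None):
    t,r=rays(name,px,st); z=np.array([dep[int(round(v)),int(round(u))] for u,v in px]); return t+r*z[:,None]
E
python3 - <<'E'
from h import *
s=readout.read_state(); print(s, robot.tip_extent)
for n in("scene","top"):
    im,d=optics.capture(n); np.savez(f"pics/{n}0.npz",im=im,d=d)
    cv2.imwrite(f"pics/{n}0.png",cv2.resize(im[...,::-1],(800,600))); print(n,pose(n)[1],K(n)[0])
E
```

```text
pics
{'time_s': 0.0, 'qpos': array([ 1.14847535e+00,  2.07400054e-01,  1.54295983e+00,  3.96245280e-05,
        1.39351608e+00, -1.50509471e-01]), 'joint_velocities': array([-6.27244682e-04,  5.86496554e-04,  6.59404880e-04,  1.31952347e-03,
       -3.45495421e-04,  1.83767076e-05]), 'effort': array([-1.65419227e-03, -3.83042943e+01, -2.91592205e+01, -2.60007428e-04,
        1.06863939e-02, -2.78643434e-06]), 'tool_pos': array([0.15408172, 0.55322646, 0.24913426]), 'eef_rot': array([ 0.70034448,  0.09503623,  0.70082706, -0.09657721]), 'ft_force': array([-0.8643752 ,  0.54027055,  0.2455806 ]), 'torque': array([0.04364261, 0.00521844, 0.0458398 ]), 'finger_gap': 0.08568008059541211} 0.019
scene [1.26589047 0.16724656 1.09713419] [[411.25813609   0.         252.47772672]
 [  0.         411.25813609 190.21843164]
 [  0.           0.           1.        ]]
top [0.52074146 0.00642256 1.39851185] [[393.72189267   0.         252.65483622]
 [  0.         393.72189267 185.30472428]
 [  0.           0.           1.        ]]
```

View pics/scene0.png

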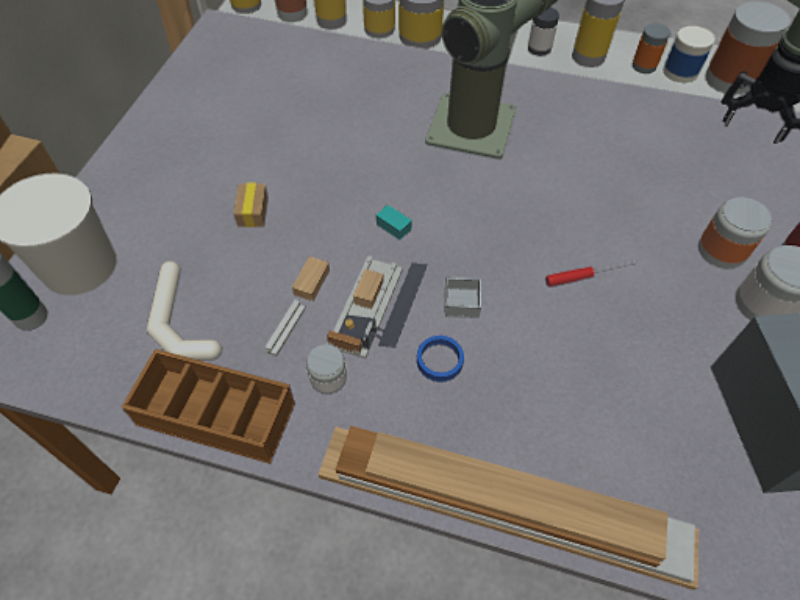

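View pics/top0.png

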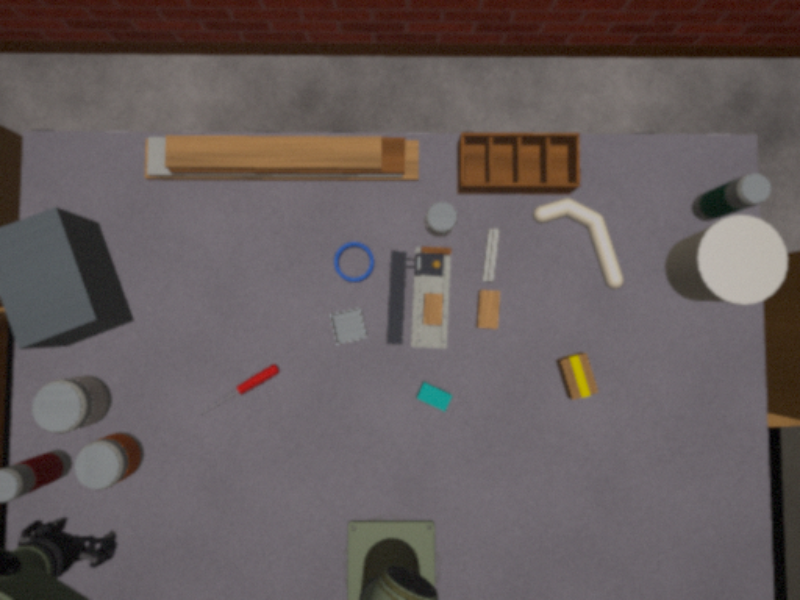

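Jig at about (430,300) in the top picture (800x600), dark bar at (397,297). Block candidates: the pine piece in the channel (433,308), the pine piece right of the jig (488,309, that is the offcut), and a turquoise one (434,396, excluded). The one in the channel fits; I'll confirm it in a crop and measure.

Run:
```python
from h import *
z=np.load("pics/top0.npz"); im,d=z["im"],z["d"]
x0,y0,x1,y1=235,145,325,240
hsv=cv2.cvtColor(im,cv2.COLOR_RGB2HSV); g=im.max(2)
box=np.zeros(g.shape,np.uint8); box[y0:y1,x0:x1]=1
H,S,V=[hsv[...,i].astype(int) for i in range(3)]
masks={"wood":(S>90)&(H<22)&(V>90),"white":(S<40)&(V>150),"dark":(V<85)}
hts={"wood":.044,"white":.015,"dark":.047}
for n,m in masks.items():
    m=(m&(box>0)).astype(np.uint8)
    for c in cv2.findContours(m,cv2.RETR_EXTERNAL,cv2.CHAIN_APPROX_NONE)[0]:
        if cv2.contourArea(c)<60: continue
        r=cv2.minAreaRect(c); b=cv2.boxPoints(r); P=onz("top",b,hts[n])
        print(n,np.round(r[0],1),np.round(onz("top",[r[0]],hts[n])[0],4),"edges",[round(float(np.linalg.norm(P[i]-P[(i+1)%4])),4) for i in(0,1)],
          "ang",[round(float(np.degrees(np.arctan2(*(P[i]-P[(i+1)%4])[1::-1]))),1) for i in(0,1)], "depthz",np.round(depthpt("top",[r[0]],d)[0],4))
        cv2
s=np.load("pics/scene0.npz")["im"]
a=cv2.resize(im[y0:y1,x0:x1,::-1],(400,422),interpolation=2); b=cv2.resize(s[155:235,160:280,::-1],(400,267),interpolation=2)
o=np.zeros((422,800,3),np.uint8); o[:,:400]=a; o[:267,400:]=b; cv2.imwrite("pics/crop1.png",o)
q=readout.read_state()["eef_rot"]; print(R.from_quat([q[1],q[2],q[3],q[0]]).as_matrix().round(3))
```

```text
wood [276.5 197.5] [ 0.5621 -0.0894  0.044 ] edges [0.0379, 0.0654] ang [90.1, -0.2] depthz [ 0.5621 -0.0895  0.0423]
wood [312.1 197.5] [ 0.5623 -0.2121  0.044 ] edges [0.0815, 0.0448] ang [176.0, 86.5] depthz [ 0.5626 -0.2139  0.0329]
white [276.5 182. ] [ 0.6176 -0.0916  0.015 ] edges [0.0529, 0.0283] ang [90.1, -0.2] depthz [ 0.6178 -0.0918  0.0117]
dark [264.8 190.5] [ 0.5861 -0.0489  0.047 ] edges [0.2035, 0.1143] ang [176.4, 86.4] depthz [ 0.5879 -0.0504  0.0109]
[[-0.001  0.268  0.963]
 [-0.002  0.963 -0.268]
 [-1.    -0.002 -0.   ]]
```

View pics/crop1.png

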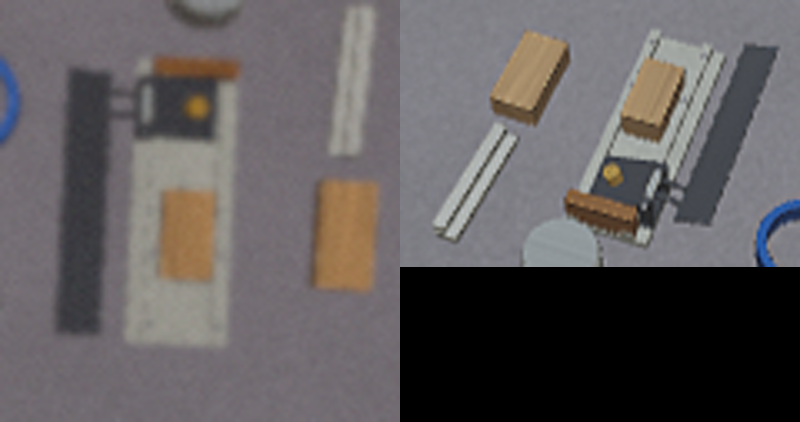

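The crop confirms it: the pine block lies in the channel (left panel 188,235), the flap with the brass bush is at (190,105), and the bar at (85,200). The jig yaw is about -3.6°. I'll refine the bar alone and compute the pose.

Run:
```python
from h import *
z=np.load("pics/top0.npz"); im,d=z["im"],z["d"]; hsv=cv2.cvtColor(im,cv2.COLOR_RGB2HSV); V=hsv[...,2]
m=np.zeros(V.shape,np.uint8); m[145:240,240:259]=(V[145:240,240:259]<95)
c=max(cv2.findContours(m,0,1)[0],key=cv2.contourArea); r=cv2.minAreaRect(c)
P=onz("top",cv2.boxPoints(r),.047); print(r,P.round(4))
bar=onz("top",[r[0]],.047)[0]; e=[P[1]-P[0],P[2]-P[1]]; print([np.linalg.norm(v) for v in e])
v=max(e,key=np.linalg.norm); v=v*np.sign(v[0]); yaw=np.arctan2(v[1],v[0])
Rz=R.from_euler('z',yaw).as_matrix(); o=bar-Rz@[-.052,.082,.047]
print("yaw",np.degrees(yaw),"bar",bar,"jig o",o)
# block top-face and checks
b=onz("top",[[276.5,197.5]],.044)[0]; print("block in jig",(Rz.T@(b-o)).round(4))
# bed front edge/other check: bed outline corners from the crop
px=np.array([[124,343],[228,345],[238,75]])/4.444+[235,145]
print("bed corners jig",((onz("top",px,.015)-o)@Rz).round(4))
bush=np.array([[197,106]])/4.444+[235,145]; print("bush jig",((onz("top",bush,.05)-o)@Rz).round(4))
# start target: opening 64, tool centre at jig y 38, x behind block
x=(Rz.T@(b-o))[0]-.035-.011-.012
t=o+Rz@[x,.038,.0]; print("target xy",t, "jig x",x)
s=readout.read_state(); q=s["eef_rot"]; Rt=R.from_quat([q[1],q[2],q[3],q[0]]).as_matrix()
D=t+[0,0,.15]-s["tool_pos"]; print("tool shift mm",(Rt.T@D*1000).round(1),"jaw yaw now",np.degrees(np.arctan2(-Rt[0,1],Rt[1,1])))
```

```text
((253.3343048095703, 190.06204223632812), (10.616430282592773, 60.02812576293945), 2.6630008220672607) [[ 0.4856  0.0133  0.047 ]
 [ 0.6919  0.004   0.047 ]
 [ 0.6903 -0.0327  0.047 ]
 [ 0.4839 -0.023   0.047 ]]
[np.float64(0.2065250038174148), np.float64(0.036660321534947055)]
yaw -2.582916132419728 bar [ 0.58744956 -0.00959185  0.047     ] jig o [ 6.35701392e-01 -9.38519273e-02 -8.32667268e-17]
block in jig [-0.0738  0.0011  0.044 ]
bed corners jig [[-0.1613  0.0431  0.015 ]
 [-0.1592 -0.0389  0.015 ]
 [ 0.055  -0.0382  0.015 ]]
bush jig [[ 0.025 -0.004  0.05 ]]
target xy [ 5.05773527e-01 -4.99521120e-02 -8.32667268e-17] jig x -0.13177421589393185
tool shift mm [ 100.1 -486.5  500.7] jaw yaw now -15.571022661291261
```

Sizes match (205x36 bar, bed corners within 4 mm). Moving above the start point behind the block.

```bash
python3 -m inch '[[[0,-20,21],[0,0,0]],[[0,-30,31],[0,0,0]],[[0,-30,31],[0,0,0]],[[0,-30,31],[0,0,0]],[[0,-30,31],[0,0,0]],[[0,-30,31],[0,0,0]],[[0,-30,31],[0,0,0]],[[0,-30,31],[0,0,0]],[[0,-30,31],[0,0,0]],[[0,-30,31],[0,0,0]],[[0,-30,31],[0,0,0]],[[0,-30,31],[0,0,0]],[[0,-30,31],[0,0,0]],[[0,-30,31],[0,0,0]],[[0,-30,31],[0,0,0]],[[0,-30,31],[0,0,0]],[[0,-17,16],[0,0,0]],[[20,0,0],[-6.5,0,0]],[[20,0,0],[-6.5,0,0]],[[0,0,0],[0,0,0]]]' 64
python3 - <<'E'
from h import *
s=readout.read_state(); im,d=optics.capture("wrist"); np.savez("pics/w1.npz",im=im,d=d)
yaw=np.radians(-2.583);Rz=R.from_euler('z',yaw).as_matrix(); o=np.array([.6357,-.09385,0])
q=s["eef_rot"]; Rt=R.from_quat([q[1],q[2],q[3],q[0]]).as_matrix()
print("TCP jig",(Rz.T@(s["tool_pos"]-o)).round(4),"jaw yaw",np.degrees(np.arctan2(-Rt[0,1],Rt[1,1])),Rt[2].round(3),s["ft_force"],s["finger_gap"],s["time_s"])
v=im[...,::-1].copy()
# predicted jig features: red=bed/fence corners, block back top edge, bar corners
for p in [[-.160,.045,.01],[-.16,-.035,.01],[-.155,.065,.041],[-.155,.099,.053],[.05,.065,.041],[.05,.099,.053],[-.109,.02,.044],[-.109,-.02,.044],[-.039,.02,.044],[-.039,-.02,.044],[0,-.02,.029],[.05,0,.043]]:
    u=proj("wrist",[o+Rz@p],s)[0]; cv2.circle(v,tuple(int(a) for a in u),2,(0,0,255),-1)
cv2.imwrite("pics/w1.png",cv2.resize(v,(800,600)))
E
```

```text
time_s: 2.6
tool_pos: [0.5053, -0.0491, 0.2082]
eef_rot: [0.705, 0.017, 0.709, -0.016]
ft_force: [1.4, 0.8, -0.0]
finger_gap: 0.0644
TCP jig [-0.1322  0.0388  0.2082] jaw yaw -2.629126780470001 [-1.     0.002 -0.005] [ 1.39712325  0.75810332 -0.04067437] 0.0643765844470004 2.6
```

View pics/w1.png

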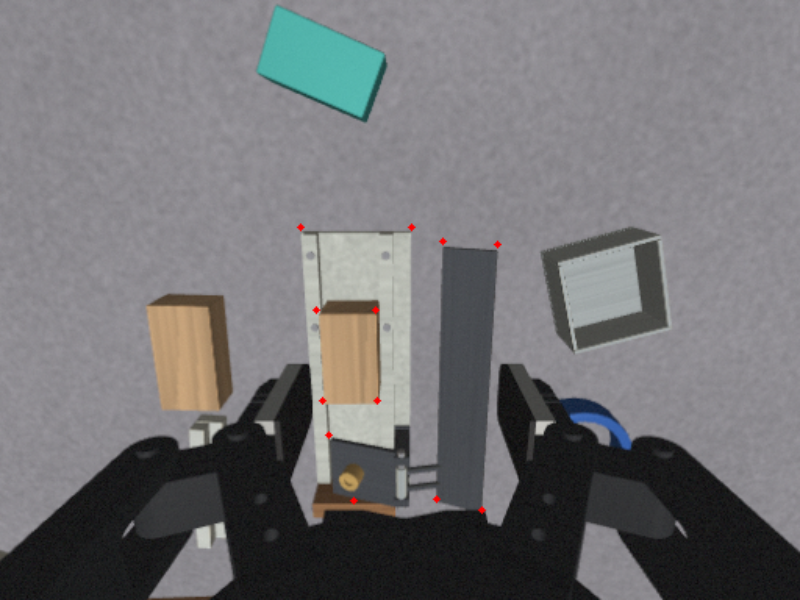

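The picture shows the block back edge at (350,308), the bar at (443–497,247–505), and my projected jig points agree to about 4 mm. The pusher finger is over the channel and the presser over the bar. Descending.

```bash
python3 -m inch '[[[20,0,0],[0,0,0]],[[30,0,0],[0,0,0]],[[30,0,0],[0,0,0]],[[30,0,0],[0,0,0]],[[20,0,0],[0,0,0]],[[0,0,0],[0,0,0]],[[0,0,0],[0,0,0]]]'; python3 -m inch '[[[5,0,0],[0,0,0]],[[5,0,0],[0,0,0]],[[5,0,0],[0,0,0]],[[0,0,0],[0,0,0]],[[0,0,0],[0,0,0]]]'
```

```text
time_s: 3.52
tool_pos: [0.5085, -0.0501, 0.0818]
eef_rot: [0.708, 0.016, 0.706, -0.016]
ft_force: [0.6, -0.6, 0.4]
finger_gap: 0.0642
time_s: 4.15
tool_pos: [0.5072, -0.05, 0.0652]
eef_rot: [0.707, 0.016, 0.707, -0.016]
ft_force: [-0.0, -1.2, -0.6]
finger_gap: 0.064
```

Run:
```python
from h import *
im,d=optics.capture("scene"); cv2.imwrite("pics/s2.png",cv2.resize(im[130:250,150:310,::-1],(800,600),interpolation=2))
print(readout.read_state()["ft_force"])
```

```text
[ 0.72774811  0.5879645  -0.12217448]
```

View pics/s2.png

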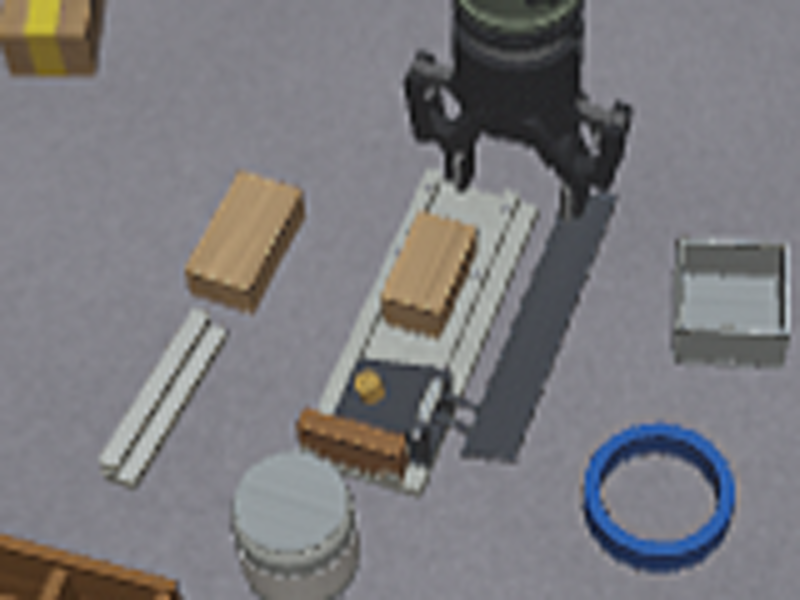

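The pusher tip is at (460,185) in the channel behind the block and the presser tip at (572,205) over the bar's inner part. I'll shift 6 mm left, then press.

```bash
python3 -m inch '[[[0,6,0],[0,0,0]],[[3,0,0],[0,0,0]],[[3,0,0],[0,0,0]],[[3,0,0],[0,0,0]],[[3,0,0],[0,0,0]],[[0,0,0],[0,0,0]],[[0,0,0],[0,0,0]]]';  python3 -m inch '[[[3,0,0],[0,0,0]],[[3,0,0],[0,0,0]],[[2,0,0],[0,0,0]],[[0,0,0],[0,0,0]],[[0,0,0],[0,0,0]]]'
python3 - <<'E'
from h import *
im,d=optics.capture("scene"); cv2.imwrite("pics/s3.png",cv2.resize(im[130:250,150:310,::-1],(800,600),interpolation=2))
f=[]
for i in range(4): optics.capture("top"); f.append(readout.read_state()["ft_force"])
print(np.mean(f,0))
E
```

```text
time_s: 5.08
tool_pos: [0.5076, -0.0441, 0.0534]
eef_rot: [0.707, 0.016, 0.707, -0.016]
ft_force: [-0.4, 0.2, 0.7]
finger_gap: 0.0643
time_s: 5.7
tool_pos: [0.5077, -0.0442, 0.0454]
eef_rot: [0.707, 0.016, 0.707, -0.016]
ft_force: [0.2, -2.0, 2.7]
finger_gap: 0.0642
[-0.16684926 -2.42234998  2.60379832]
```

View pics/s3.png

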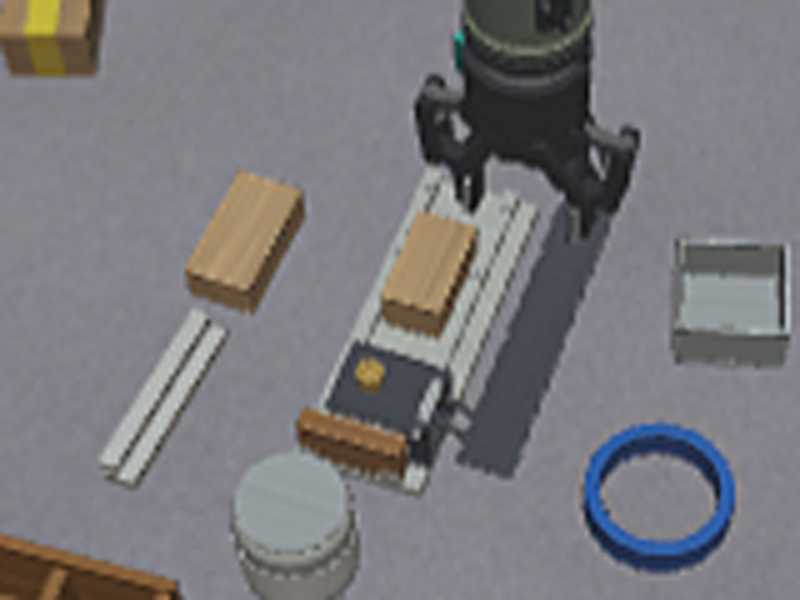

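The flap (390,380) has risen visibly and the bar is under force, so I'll measure the angle from depth.

```bash
cat > ang.py <<'E'
from h import *
yaw=np.radians(-2.583);Rz=R.from_euler('z',yaw).as_matrix(); o=np.array([.6357,-.09385,0])
def ang(show=1):
    im,d=optics.capture("top"); s=readout.read_state()
    vv,uu=np.mgrid[150:245,235:300]; px=np.c_[uu.ravel(),vv.ravel()]
    P=(depthpt("top",px,d)-o)@Rz
    m=(P[:,0]>-.03)&(P[:,0]<.04)&(P[:,1]>.062)&(P[:,1]<.096)&(P[:,2]>.012)&(P[:,2]<.065)
    A=np.polyfit(P[m,1],P[m,2],1); zm=np.median(P[m,2])
    f=(P[:,0]>.005)&(P[:,0]<.045)&(P[:,1]>-.018)&(P[:,1]<.015)&(P[:,2]>.025); F=np.polyfit(P[f,1],P[f,2],1)
    im=cv2.cvtColor(im,cv2.COLOR_RGB2HSV)
    w=((im[...,1]>90)&(im[...,0]<22)&(im[...,2]>80)).astype(np.uint8); w[:,:262]=0; w[:,292:]=0; w[:172]=0; w[240:]=0
    c=max(cv2.findContours(w,0,1)[0],key=cv2.contourArea,default=None)
    x=onz("top",c[:,0].astype(float),.044); x=(x-o)@Rz
    print("bar mid z",zm.round(4),"slope",A[0].round(3),"->joint",.35-np.arctan(A[0]),"| flap slope joint",.30-np.arctan(F[0]),"n",m.sum(),f.sum())
    print("block x range",x[:,0].min().round(4),x[:,0].max().round(4),"TCP jig",(Rz.T@(s["tool_pos"]-o)).round(4),"F",s["ft_force"].round(2),s["time_s"])
if __name__=="__main__": ang()
E
python3 ang.py
```

```text
bar mid z 0.0327 slope -0.018 ->joint 0.3675124116938989 | flap slope joint 0.31034383399651205 n 195 113
block x range -0.0923 -0.0403 TCP jig [-0.1301  0.044   0.0454] F [ 0.79 -2.56  1.57] 6.0
```

```bash
python3 -m inch '[[[2,0,0],[0,0,0]],[[2,0,0],[0,0,0]],[[2,0,0],[0,0,0]],[[2,0,0],[0,0,0]],[[0,0,0],[0,0,0]],[[0,0,0],[0,0,0]]]'; python3 ang.py
```

```text
time_s: 6.75
tool_pos: [0.5075, -0.0438, 0.0373]
eef_rot: [0.707, 0.016, 0.707, -0.016]
ft_force: [0.9, -1.4, 3.1]
finger_gap: 0.064
bar mid z 0.0245 slope -0.174 ->joint 0.5222080774902753 | flap slope joint 0.45021058322657664 n 178 116
block x range -0.0924 -0.0403 TCP jig [-0.1303  0.0442  0.0373] F [-0.15 -1.7   3.66] 6.8
```

Flap is at about 0.53 rad. Now pushing.

```bash
python3 -m inch '[[[0,0,3],[0,0,0]],[[0,0,4],[0,0,0]],[[0,0,4],[0,0,0]],[[0,0,4],[0,0,0]],[[0,0,4],[0,0,0]],[[0,0,4],[0,0,0]],[[0,0,4],[0,0,0]],[[0,0,4],[0,0,0]],[[0,0,4],[0,0,0]],[[0,0,4],[0,0,0]],[[0,0,4],[0,0,0]],[[0,0,3],[0,0,0]],[[0,0,0],[0,0,0]]]'; python3 ang.py
python3 - <<'E'
from h import *
im,d=optics.capture("scene"); cv2.imwrite("pics/s4.png",cv2.resize(im[130:250,150:310,::-1],(800,600),interpolation=2))
E
```

```text
time_s: 8.43
tool_pos: [0.5542, -0.0461, 0.0375]
eef_rot: [0.707, 0.016, 0.706, -0.016]
ft_force: [-0.8, 0.6, 3.0]
finger_gap: 0.0641
bar mid z 0.0247 slope -0.206 ->joint 0.5534138728713413 | flap slope joint 0.4448917167617662 n 132 116
block x range -0.0336 -0.0058 TCP jig [-0.0837  0.044   0.0375] F [-0.42  1.36  2.21] 8.475
```

View pics/s4.png

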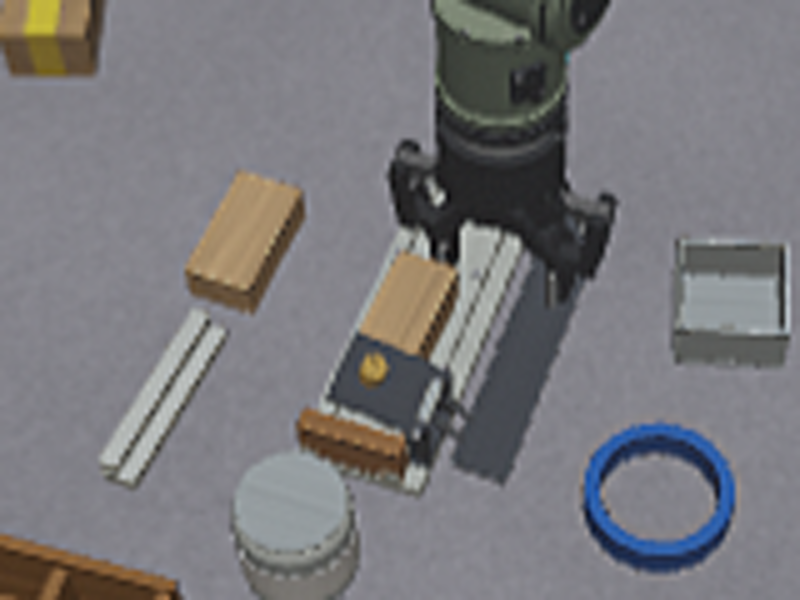

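The block (415,295) is being pushed straight, its front is just reaching the flap edge, and the flap is up. Continuing.

```bash
python3 -m inch '[[[0,0,3],[0,0,0]],[[0,0,4],[0,0,0]],[[0,0,4],[0,0,0]],[[0,0,4],[0,0,0]],[[0,0,4],[0,0,0]],[[0,0,4],[0,0,0]],[[0,0,4],[0,0,0]],[[0,0,4],[0,0,0]],[[0,0,4],[0,0,0]],[[0,0,4],[0,0,0]],[[0,0,3],[0,0,0]],[[0,0,2],[0,0,0]],[[0,0,0],[0,0,0]]]'; python3 ang.py;  python3 -m inch '[[[0,0,2],[0,0,0]],[[0,0,2],[0,0,0]],[[0,0,0],[0,0,0]]]'
```

```text
time_s: 10.15
tool_pos: [0.5978, -0.048, 0.0374]
eef_rot: [0.707, 0.016, 0.707, -0.016]
ft_force: [-1.1, 0.5, 2.5]
finger_gap: 0.0641
time_s: 10.58
tool_pos: [0.6016, -0.0483, 0.0373]
eef_rot: [0.707, 0.016, 0.707, -0.016]
ft_force: [-3.0, 0.9, 2.1]
finger_gap: 0.0642Traceback (most recent call last):
  File "ang.py", line 16, in <module>
    if __name__=="__main__": ang()
                             ~~~^^
  File "ang.py", line 13, in ang
    x=onz("top",c[:,0].astype(float),.044); x=(x-o)@Rz
                ~^^^^^
TypeError: 'NoneType' object is not subscriptable
```

```bash
python3 -m inch '[[[0,0,2],[0,0,0]],[[0,0,0],[0,0,0]]]'; python3 -m inch '[[[0,0,2],[0,0,0]],[[0,0,0],[0,0,0]]]';python3 -m inch '[[[0,0,1],[0,0,0]],[[0,0,0],[0,0,0]]]'
```

```text
time_s: 10.82
tool_pos: [0.6036, -0.0483, 0.0372]
eef_rot: [0.707, 0.016, 0.707, -0.016]
ft_force: [-2.1, 1.5, 2.3]
finger_gap: 0.0638
time_s: 11.08
tool_pos: [0.6057, -0.0484, 0.0373]
eef_rot: [0.707, 0.016, 0.707, -0.016]
ft_force: [-1.6, 1.6, 3.0]
finger_gap: 0.0642
time_s: 11.32
tool_pos: [0.6064, -0.0485, 0.0373]
eef_rot: [0.707, 0.016, 0.707, -0.016]
ft_force: [-2.8, 1.1, 2.7]
finger_gap: 0.0642
```

```bash
python3 -m inch '[[[0,0,1.5],[0,0,0]],[[0,0,0],[0,0,0]]]'; python3 -m inch '[[[0,0,1.5],[0,0,0]],[[0,0,0],[0,0,0]]]'
python3 - <<'E'
from h import *
f=[]
for i in range(4): im,d=optics.capture("scene"); f.append(readout.read_state()["ft_force"])
print(np.mean(f,0)); cv2.imwrite("pics/s5.png",cv2.resize(im[150:240,160:280,::-1],(800,600),interpolation=2))
E
```

```text
time_s: 11.58
tool_pos: [0.6081, -0.0485, 0.0373]
eef_rot: [0.707, 0.016, 0.707, -0.016]
ft_force: [-1.7, 0.6, 1.8]
finger_gap: 0.0644
time_s: 11.82
tool_pos: [0.6086, -0.0485, 0.0373]
eef_rot: [0.706, 0.016, 0.708, -0.016]
ft_force: [-5.0, 1.4, 5.3]
finger_gap: 0.0639
[-4.96213191  0.76852164  4.99512768]
```

View pics/s5.png

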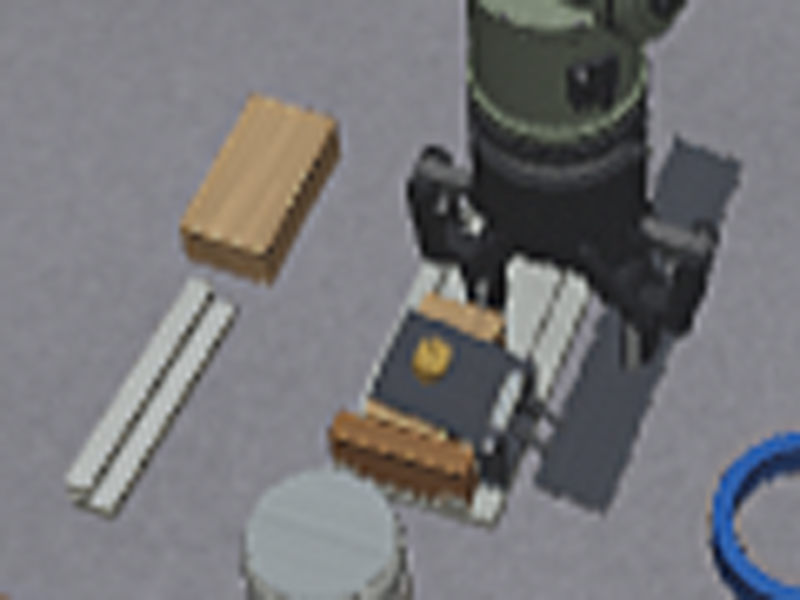

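The force jumped to 5 N and the motion stalled. The picture shows the block end at the brown stop (415,425) and a stub in front of the flap (460,315). I'll push 1.5 mm more to confirm, then back off and lift.

```bash
python3 -m inch '[[[0,0,1.5],[0,0,0]],[[0,0,0],[0,0,0]]]'; python3 -m inch '[[[0,0,-2],[0,0,0]],[[0,0,-3],[0,0,0]],[[0,0,-4],[0,0,0]],[[0,0,0],[0,0,0]],[[-2,0,0],[0,0,0]],[[-3,0,0],[0,0,0]],[[-3,0,0],[0,0,0]],[[-3,0,0],[0,0,0]],[[-4,0,0],[0,0,0]],[[-5,0,0],[0,0,0]],[[-10,0,0],[0,0,0]],[[-20,0,0],[0,0,0]],[[-25,0,0],[0,0,0]],[[-25,0,-20],[0,0,0]],[[-20,0,-40],[0,0,0]],[[0,0,-40],[0,0,0]],[[0,0,-20],[0,0,0]],[[0,0,0],[0,0,0]],[[0,0,0],[0,0,0]]]'
python3 - <<'E'
from h import *
im,d=optics.capture("scene"); a=cv2.resize(im[150:240,160:280,::-1],(800,600),interpolation=2); cv2.imwrite("pics/s6.png",a)
from ang import *
s=readout.read_state(); print(s["joint_velocities"].round(4))
im,d=optics.capture("top"); vv,uu=np.mgrid[150:245,235:300]; px=np.c_[uu.ravel(),vv.ravel()]; P=(depthpt("top",px,d)-o)@Rz
f=(P[:,0]>.005)&(P[:,0]<.045)&(P[:,1]>-.018)&(P[:,1]<.015)&(P[:,2]>.025); print("flap joint",.30-np.arctan(np.polyfit(P[f,1],P[f,2],1)[0]),"z",np.median(P[f,2]))
m=(P[:,0]>-.1)&(P[:,0]<.04)&(P[:,1]>.062)&(P[:,1]<.096)&(P[:,2]>.012)&(P[:,2]<.065); print("bar z",np.median(P[m,2]),"slope joint",.35-np.arctan(np.polyfit(P[m,1],P[m,2],1)[0]))
h=cv2.cvtColor(im,cv2.COLOR_RGB2HSV); u,v=px.T; w=(h[v,u,1]>90)&(h[v,u,0]<22)&(P[:,0]<.0)&(P[:,0]>-.1)&(abs(P[:,1])<.025)
X=(onz("top",px[w],.044)-o)@Rz; print("stub x",X[:,0].min(),X[:,0].max(),"top z",np.median(P[w,2]),"y",X[:,1].min(),X[:,1].max())
E
```

```text
time_s: 12.28
tool_pos: [0.6087, -0.0486, 0.0373]
eef_rot: [0.705, 0.016, 0.709, -0.016]
ft_force: [-9.9, 0.5, 8.6]
finger_gap: 0.064
time_s: 14.65
tool_pos: [0.4833, -0.0432, 0.1585]
eef_rot: [0.708, 0.016, 0.706, -0.016]
ft_force: [-0.0, 0.5, 0.8]
finger_gap: 0.064
[ 0.0011  0.012  -0.0004 -0.0019  0.0012 -0.0023]
flap joint 0.32640145138341875 z 0.04975582338141082
bar z 0.03404342627782863 slope joint 0.291731464972016
stub x -0.019932778664642218 2.049365779653905e-05 top z 0.04527524956934636 y -0.018761447390166282 0.016333304454201374
```

View pics/s6.png

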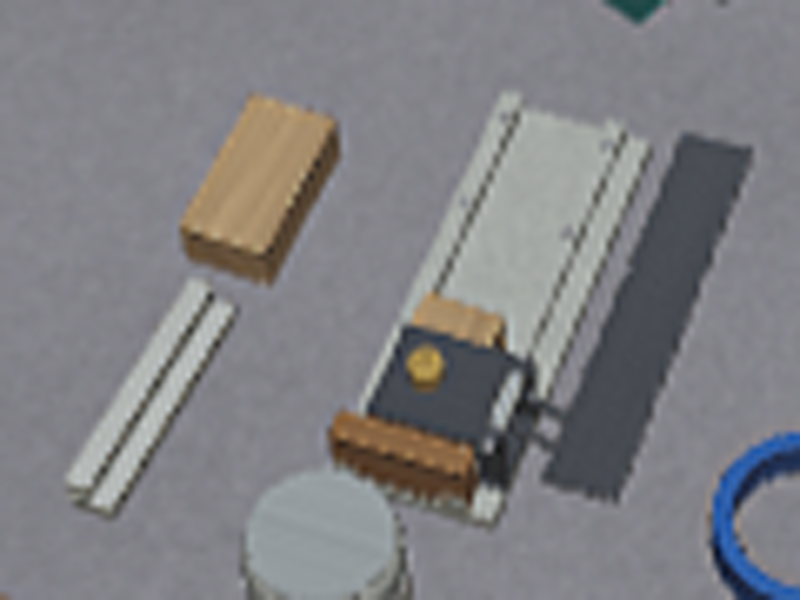

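The block is home: the 20 mm stub (460,320) stands out in front, the flap (440,370) lies level on it, and the robot is clear. Handing in.

```bash
python3 -c "
from station import robot; print(robot.close_job())"
```

```text
the job is handed in; nothing more can be done
None
```

The block is loaded against the end stop with the flap closed on it, and I've handed the job in; no verdict came back.

**What I did:** One fingertip pressed the side bar until the flap stood at about 0.53 rad. The other fingertip pushed the block along the channel. At the stop the motion stalled and the push force rose to about 10 N. I then backed off about 9 mm, lifted clear and handed in just after 14.65 s.

**Last checks:**
- **Block position:** 20 mm of the block stands out in front of the flap, which is the home position. Its top measured z 45 mm, against 44 mm expected.
- **Flap:** It rests level on the block. The flap plate gave 0.33 rad and the bar 0.29 rad, against 0.30 expected.
- **Robot:** The tool force was about zero after lifting clear.
- **Bystanders:** The offcut, cove and can look unmoved in the last crop. I did not check the others in it, but nothing came near them.

**Disagreements and gaps:**
- **Jig position:** The top and wrist views differed by up to about 4 mm along the channel, so I found the end stop by force instead.
- **Flap angle while held:** The plate itself read 0.45 rad, against 0.52 to 0.55 from the bar. Both are above the limit.
- **One failed measurement:** The flap-angle check crashed late in the push because the block was hidden. I relied on tool height, force and a scene picture for the rest of the push.
- **Flap pressure:** I could not measure the flap's force on the block directly.

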